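# Move the wax pan to the small ring and fit its thermometer

## Robot

A 6-joint arm with a two-finger parallel gripper is mounted at the origin on the work surface. World frame = base frame: x ahead of the robot, y to its left, z up, the work surface at z = 0. Lengths are in mm, angles in rad, forces in N, time in s.
With the tool pointing down it reaches from about 150 to 775 mm from the base axis. Payload 6.1 kg.
Tool frame: the origin (TCP) lies on the centre line of the jaws, within the pads' length; the fingertips stand 25 mm ahead of it and the grasp point (between the pads) lies 6 mm ahead of it; z points along the fingers, y is the line along which they close (so a half turn about z gives the same grasp; the last joint's range is limited). The gripper opens to 85 mm and grips with 20 to 120 N. Pads are 22 mm wide; open, the fingers measure 114 mm over their backs; the gripper's body (76 mm by 85 mm) begins 54 mm behind the grasp point. The pads swing forward as they close: fully open they stand 13 mm farther back than shut.
Start: joints at [1.28, 0.126, -0.04, 1.405, 0, 1.571], TCP at [150.521, 502.943, 256.295] pointing down, gripper open.
Joint ranges: [-2.72, 2.72], [-0.95, 1.95], [-1.27, 1.35], [-1.78, 2.02], [-1.46, 1.47], [-3.14, 3.14]. Speed limits (rad/s): [2.39, 2.39, 3.01, 3.14, 3.14, 3.14].

## Interface

Orientations are given as a unit quaternion [x, y, z, w].
In Python, from rig import ctrl gives the robot as it stands.
- The arm moves only by the shell command python3 -m pendant 'ROWS' [FORCE]. ROWS is JSON, a list that holds one entry, the list of rows, each a list of 5 numbers: the shift along the tool's x, y, z in mm, then the turn about the tool's z in degrees, then the finger opening in mm, from 0 to 85.4. In form: [[[tx, ty, tz, roll, gripper], ...]]. A call has 1 to 8 rows; each row shifts and turns the commanded pose from where the row before left it, along the tool's axes as they then stand; what a row does not reach is not made up. A row lasts 1/10 s, in which the tool goes at most 50 mm and 8.59 degrees, less where a joint would pass 70% of its speed; a pose out of reach is approached as far as the arm can. A call is refused whole if a number of a shift passes 50 or a number of a turn 8.59, either way. A call with a gripper value outside its range is refused whole. The fingers move at their own pace and stop on an object; FORCE is the grip in N (left out, the last holds). Time passes only in rows, so rows that do not move let the fingers close. It gives the time, the measured TCP pose, the force, the opening and the grip force at its end, in the units of the state.
- ctrl.state(): the state, without advancing time (a new reading comes with each control period).
- ctrl.read_camera(name): name is "scene" or "top" or "wrist"; returns a dict with "img" (420x560x3 uint8, blue, green, red), "intrinsics" (3x3 intrinsics, pixels), "k1" (the pictures are not rectified: a ray, as slopes to the right and down, at radius r is drawn at 1 + k1 r^2 times it, then the intrinsics apply), "R" (3x3) and "t" (3): a world point X has camera coordinates R X + t; the wrist camera has in their place "hand_eye" (4x4, takes a point from camera to tool coordinates, whose origin is the TCP and whose axes are the flange's). Camera axes: x right, y down, z forward; pixel columns grow to the right and rows downward; lengths in mm; the calibration is good to about 2 mm. A picture is of the moment at which its call begins: read the wrist's pose just before it. There is no depth.
- ctrl.sign_off(): hands the job in; it is judged then, once.
The state is a dict: "time_s": time; "joint_pos": joint angles; "qvel": joint speeds; "effort": joint torques, N m; "position": TCP position; "ee_rot": TCP orientation; "ft_force": force on the tool from outside, world axes, zero at the start; "moment": the same for the moment, N m; "grip_width": opening from 0.0 (shut) to 1.0 (fully open); "grip_force": force on a finger pad.
Only numpy, scipy, OpenCV 4.12 (cv2) and the standard library are available. Lean on these libraries where they do the work, as an engineer would, in place of code of your own. Each camera call takes 0.05 s, during which the arm holds its last target. There are 200 camera calls.

## Task

The wax in the lidded saucepan has melted: slide the saucepan across the glass of the hotplate, without lifting it, from the large ring onto the small ring, so that its base stands wholly inside the small ring, and let go of it. Then take the dial thermometer out of the wooden tool block and lower it gently, stem first, through the eyelet in the saucepan's lid until its nut rests on the eyelet. Do not disturb the cup, the jar or the two gouges.

Things in the scene. Friction and masses are not known exactly. Their poses are not given: they have to be found in the camera images.
- hotplate: Fixed two-zone electric hotplate, 290 (x) x 500 (y) x 70 mm high, steel case, flat black glass top level at 70 mm above the table, two control knobs on its front (-x) face standing 21 mm out, a power bar on the table behind it. Origin on the table under its centre; x points to its back, y to its left.
- zone_large: The larger of the two pale rings printed on the glass, 185 mm outside diameter; flush with the glass. Origin at its centre on the glass. It is on the left or the right half of the hotplate, 225 mm from the centre of the small ring. The saucepan starts on it.
- zone_small: The smaller ring printed on the glass, 155 mm outside diameter, flush. Origin at its centre on the glass. The saucepan's base must end wholly inside it.
- pan: Stainless saucepan, lid clipped on, loose, 0.6 to 0.9 kg, friction on the glass about 0.5 to 0.7. 140 mm diameter, flat base 124 mm, rim bead 147 mm at 95 mm height, lid surface at 98.5 mm, black lid knob 28 mm wide in the middle up to 117.5 mm. Origin at the centre of its base, z up. A long straight level handle points along its -x (pan_handle), the eyelet is at +x (eyelet).
- pan_handle (a point): Middle of the pan's black handle, on its axis, a good place to grip from above: 135 mm from the pan's axis along -x, 72 mm above its base. The handle there is 22 mm wide (pan's y), 18 mm high and runs along the pan's x; the black grip reaches from 98 to 229 mm from the pan's axis. Axes parallel to the pan's.
- eyelet (a point): Centre of the mouth (top) of the brass eyelet in the lid, 42 mm from the pan's axis along its +x, 102 mm above its base. The eyelet is 22 mm wide and stands 3.5 mm above the lid; its vertical hole is 10 mm in diameter, 10 mm deep, 1 mm chamfer, open to the inside of the pan (97 mm free from the mouth down). Axes parallel to the pan's.
- thermometer: Dial thermometer, 60 g, loose, upright in the block's front hole (nearest the robot). Origin on its axis at the underside of its brass nut (17 mm wide, 10 mm high), which rests on the block's top at first and on the eyelet at the end; z up. Below: a 5 mm stem, 77.5 mm long. Above: a 10 mm neck, then a flat dial 40 mm in diameter from 26 to 38 mm above the origin. Grip the rim of the dial.
- dial (a point): Centre of the thermometer's dial head, 32 mm above the thermometer's origin on its axis.
- stem_tip (a point): Lower tip of the thermometer's stem, 77.5 mm below the thermometer's origin on its axis.
- block: Fixed block of light wood, 200 (x) x 80 (y) x 85 mm high, with three vertical holes of 9 mm, 79 mm deep, in a row along its x: at -65 mm (thermometer), +20 and +68 mm (gouges). Origin under its centre on the table.
- gouge_a: Bystander: lino gouge with a wooden handle 25 mm thick, standing blade down in the block's middle hole, top 99 mm above the block. Origin on the block's top, on its axis.
- gouge_b: Bystander: the same kind of gouge in the block's rear hole.
- cup: Bystander: open brown paper cup, 76 mm across, 98 mm high, on the table in front of the block. Origin at the centre of its underside.
- jar: Bystander: amber glass jar with a black cap, 68 mm across, 100 mm high, on the table in front of the right half of the hotplate (robot's right). Origin at the centre of its underside.
- glass (a point): Centre of the hotplate's glass top, on its surface, 70 mm above the table. Axes parallel to the hotplate's.
There are look-alikes about, which are no part of the job. Leave any pink or turquoise look-alike of the thermometer alone.

How it is judged:
By the outcome, as a careful person would: the job done as asked, in the order asked, and still so for the second after the job is handed in, with the robot touching nothing.
It also fails if it takes over 72 s, if anything falls off the work surface, if the arm or the gripper's body presses on something with over 40 N, if the wrist force passes 120 N, or if a joint passes its speed limit or range.

## Working session

There is one attempt and no reset: what is moved stays moved. The work goes in short steps, Python scripts to look and compute and a shell command to move; the robot and the scene stay as the last step left them, time stands still between calls to the robot, and variables do not carry over. Pictures are saved under pics/ and viewed, at most 10 in all, crops included, and the job is handed in when it is done.

```bash
ls; mkdir -p pics; cat > h.py <<'E'
import numpy as np, cv2
from rig import ctrl
from scipy.spatial.transform import Rotation as Ro
def cam(n):
    s=ctrl.state(); c=ctrl.read_camera(n)
    K=np.array(c["intrinsics"]); 
    if n=="wrist":
        H=np.array(c["hand_eye"]); T=np.eye(4); T[:3,:3]=Ro.from_quat(s["ee_rot"]).as_matrix(); T[:3,3]=s["position"]
        M=T@H; R=M[:3,:3].T; t=-R@M[:3,3]
    else: R=np.array(c["R"]); t=np.array(c["t"])
    return dict(img=c["img"],K=K,k1=c["k1"],R=R,t=t)
def ray(c,uv):
    K,k=c["K"],c["k1"]
    # pinhole + single radial coefficient = OpenCV model
    p=cv2.undistortPoints(np.array([[uv]],float),K,np.array([k,0,0,0.]))[0,0]
    d=c["R"].T@np.array([p[0],p[1],1]); return -c["R"].T@c["t"], d
def onplane(c,uv,z):
    o,d=ray(c,uv); return o+d*(z-o[2])/d[2]
def proj(c,X):
    return cv2.projectPoints(np.array([X],float),cv2.Rodrigues(c["R"])[0],c["t"].astype(float),c["K"],np.array([c["k1"],0,0,0.]))[0][0,0]
def tri(c1,u1,c2,u2):
    (a,d),(b,e)=ray(c1,u1),ray(c2,u2)
    s=np.linalg.lstsq(np.c_[d,-e],b-a,rcond=None)[0]
    return (a+d*s[0]+b+e*s[1])/2, np.linalg.norm(a+d*s[0]-b-e*s[1])
E
python3 - <<'E'
from h import *
import pickle
for n in("scene","top","wrist"):
    c=cam(n); pickle.dump(c,open(n+".pkl","wb"))
    cv2.imwrite(f"pics/{n}0.png",c["img"]); print(n,c["K"][0,0],c["k1"],-c["R"].T@c["t"])
print(ctrl.state())
E
```

```text
pics
scene 428.9093369955974 -0.04649803424142871 [1156.3067176   596.87499146  849.12446023]
top 469.7843502760323 -0.14576543638346573 [ 313.60269911   83.49705305 1397.71685621]
wrist 322.9397017284176 -0.029736991916626827 [ 71.02072537 527.15611845 373.42223293]
{'time_s': 0.15, 'joint_pos': array([ 1.28000678e+00,  1.26257414e-01, -4.03563752e-02,  1.40545326e+00,
        1.15490571e-05,  1.57082815e+00]), 'qvel': array([-0.00087387, -0.00109681,  0.00197952, -0.00041997,  0.00045596,
       -0.00046119]), 'effort': array([ 2.20554775e-04, -4.36274993e+01,  3.53148007e+01,  1.35163541e-02,
        3.83331621e-05,  1.51835229e-05]), 'position': array([150.43305445, 502.67278549, 255.70797737]), 'ee_rot': array([ 1.44898769e-01,  9.89446281e-01, -6.27821190e-04, -9.77565151e-05]), 'ft_force': array([0.7478412 , 0.47707615, 0.70319078]), 'moment': array([-0.01052371, -0.04667299,  0.06154036]), 'grip_force': 0.0, 'grip_width': 1.0040479059726162}
```

View pics/top0.png

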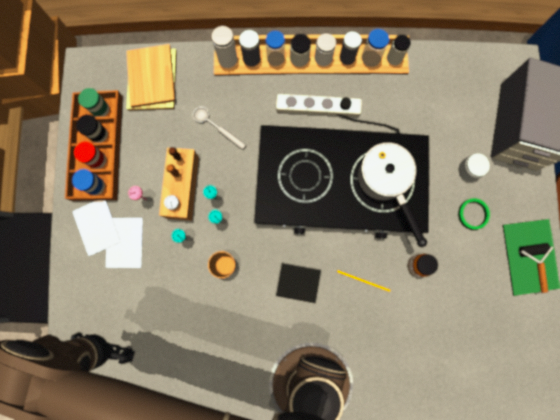

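View pics/scene0.png

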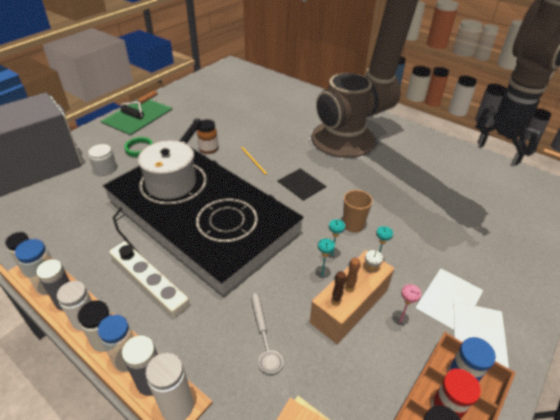

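Top view: the pan is at (388,170) on the large (right) ring, its handle runs to (422,240) above the jar at (425,265), and the small ring is at (305,176). The block is at (177,183) and the cup at (222,265).
Thermometer candidates: white dial in the block's front hole (171,203), pink (135,193), turquoise (210,191), (215,216) and (179,236). I choose the white one in the block, and check it in a crop.

```bash
python3 - <<'E'
from h import *
import pickle
c=pickle.load(open("top.pkl","rb")); s=pickle.load(open("scene.pkl","rb"))
a=cv2.resize(c["img"][120:280,250:450],None,fx=2.8,fy=2.8,interpolation=cv2.INTER_CUBIC)
b=cv2.resize(c["img"][140:250,145:205],None,fx=4,fy=4,interpolation=cv2.INTER_CUBIC)
d=np.zeros((600,800,3),np.uint8); d[:448,:560]=a; d[:440,560:800]=b
e=cv2.resize(s["img"][240:300,320:420],None,fx=2.5,fy=2.5,interpolation=cv2.INTER_CUBIC); d[450:600,0:250]=e
e=cv2.resize(s["img"][135:185,130:210],None,fx=3,fy=3,interpolation=cv2.INTER_CUBIC); d[450:600,260:500]=e
cv2.imwrite("pics/crop1.png",d)
E
```

```text
(no output)
```

View pics/crop1.png

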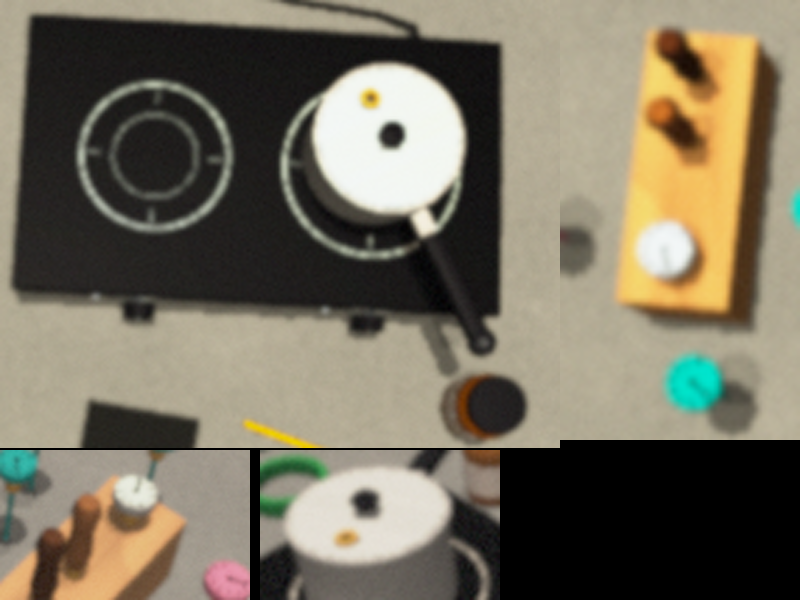

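The crop confirms the white dial with the brass nut, standing in the block's front hole at about (171.5,202.5) in the top view. Crop pixels: eyelet (370,99), lid knob (392,134), handle from (425,222) to (482,342), small ring centre (155,156). Next I measure by masks.

```bash
cat > meas.py <<'E'
from h import *
def blob(m,box):
    x0,y0,x1,y1=box; z=np.zeros_like(m); z[y0:y1,x0:x1]=m[y0:y1,x0:x1]
    cs=cv2.findContours(z,cv2.RETR_EXTERNAL,cv2.CHAIN_APPROX_NONE)[0]
    return max(cs,key=cv2.contourArea)
def cen(k): M=cv2.moments(k); return M["m10"]/M["m00"],M["m01"]/M["m00"]
def inr(im,lo,hi): return cv2.inRange(cv2.cvtColor(im,cv2.COLOR_BGR2HSV),lo,hi)
E
python3 - <<'E'
from meas import *
import pickle
c=pickle.load(open("top.pkl","rb")); s=pickle.load(open("scene.pkl","rb"))
T,S=c["img"],s["img"]
np.set_printoptions(precision=1,suppress=True)
bright=inr(T,(0,0,95),(180,90,255))
ring=blob(bright,(272,140,340,210)); e=cv2.fitEllipse(ring); print("ring px",e); zs=onplane(c,e[0],70); print("small ring",zs)
sc=zs
white=inr(T,(0,0,170),(180,80,255)); lid=blob(cv2.morphologyEx(white,cv2.MORPH_CLOSE,np.ones((9,9))),(350,135,425,200)); 
e=cv2.fitEllipse(cv2.convexHull(lid)); print("lid",e,onplane(c,e[0],167))
kn=blob(inr(T,(0,0,0),(180,255,70)),(380,158,400,178)); print("knob",cen(kn),onplane(c,cen(kn),185))
sat=(20,100,100),(35,255,255)
ey=blob(inr(T,(12,110,90),(35,255,255)),(372,145,392,165)); print("eyelet",cen(ey),onplane(c,cen(ey),172))
eyS=blob(inr(S,(12,90,90),(35,255,255)),(140,155,175,175)); print("eyS",cen(eyS),tri(c,cen(ey),s,cen(eyS)))
for u in ((425/2.8+250,222/2.8+120),(453/2.8+250,283/2.8+120),(482/2.8+250,342/2.8+120)): print("handle",onplane(c,u,151))
d=blob(inr(T,(0,0,150),(180,70,255)),(160,192,182,214)); d=cv2.convexHull(d); print("dial",cv2.contourArea(d),cv2.fitEllipse(d),onplane(c,cv2.fitEllipse(d)[0],123))
dS=cv2.convexHull(blob(inr(S,(0,0,150),(180,60,255)),(362,248,386,270))); print("dS",cv2.fitEllipse(dS),tri(c,cv2.fitEllipse(d)[0],s,cv2.fitEllipse(dS)[0]))
for q in((655,35),(765,40),(730,310),(620,302)): print("block", onplane(c,((q[0]-560)/4+145,q[1]/4+140),85))
for q in ((30,17),(500,44),(498,314),(14,288)): print("hot",onplane(c,(q[0]/2.8+250,q[1]/2.8+120),70))
print("jar",onplane(c,(497/2.8+250,405/2.8+120),100),"cup",onplane(c,(222,263),98))
for n,u,z in(("tq1",(210,191),100),("tq2",(215,216),100),("tq3",(179,236),100),("pink",(135,193),100)):print(n,onplane(c,u,z))
st=ctrl.state();print("tool axes",Ro.from_quat(st["ee_rot"]).as_matrix())
E
```

```text
ring px ((304.7735290527344, 175.40480041503906), (53.33669662475586, 54.8066520690918), 99.3714828491211)
small ring [604.4  11.4  70. ]
lid ((388.2059020996094, 170.24623107910156), (51.98869705200195, 62.975101470947266), 124.19270324707031) [ 595.4 -209.1  167. ]
knob (389.6296296296296, 167.9259259259259) [ 597.6 -209.   185. ]
eyelet (381.7826086956522, 154.68115942028984) [ 637.5 -192.5  172. ]
eyS (158.13333333333333, 163.975) (array([ 638.9, -193.8,  166.9]), np.float64(0.33460322521352953))
handle [ 518.3 -246.5  151. ]
handle [ 458.5 -271.1  151. ]
handle [ 401.2 -296.9  151. ]
dial 148.5 ((170.8294219970703, 201.8456268310547), (13.945072174072266, 14.216164588928223), 77.76094055175781) [523.1 386.8 123. ]
dS ((374.31591796875, 252.09506225585938), (21.82421875, 26.247827529907227), 125.13186645507812) (array([521.6, 385.4, 130.8]), np.float64(0.9403435456782044))
block [686.3 406.2  85. ]
block [680.8 325.   85. ]
block [483.7 346.7  85. ]
block [490.2 426.4  85. ]
hot [754.7 138.1  70. ]
hot [ 722.2 -359.8   70. ]
hot [ 435.3 -339.9   70. ]
hot [468.2 155.7  70. ]
jar [ 341.8 -325.   100. ] cup [354.1 246.   98. ]
tq1 [556.4 280.9 100. ]
tq2 [485.1 266.  100. ]
tq3 [429.9 367.  100. ]
pink [553.8 497.3 100. ]
tool axes [[-1.   0.3 -0. ]
 [ 0.3  1.  -0. ]
 [ 0.  -0.  -1. ]]
```

```bash
cat > go.py <<'E'
import sys; from h import *
s=ctrl.state(); R=Ro.from_quat(s["ee_rot"]).as_matrix(); a=list(map(float,sys.argv[1:]))
d=R.T@(np.array(a[:3])-s["position"]); psi=np.degrees(np.arctan2(R[1,1],R[0,1]))
print("t",round(s["time_s"],2),"pos",s["position"].round(1),"psi",psi.round(2),"j",s["joint_pos"].round(2),"F",s["ft_force"].round(1),"g",round(s["grip_width"]*85.4,1),round(s["grip_force"],1))
print("tool shift",d.round(1),"tilt",(R[:2,2]).round(4), "roll", None if len(a)<4 else round(psi-a[3],2))
E
python3 -m pendant '[[[-31,-38,0,0,85],[-31,-38,0,0,85],[-31,-38,0,0,85],[-31,-38,0,0,85],[-31,-38,0,0,85],[-31,-38,0,0,85],[-31,-38,0,0,85],[-31,-38,0,0,85]]]'; python3 go.py 475 -264 250 113.3
```

```text
time_s: 0.95
position: [301.0, 138.8, 256.3]
ee_rot: [0.144, 0.99, 0.0, 0.0]
ft_force: [1.4, 0.2, 0.7]
grip_width: 0.998
grip_force: 0.0
t 0.95 pos [301.  138.8 256.3] psi 73.39 j [ 0.43 -0.24 -0.38  1.43 -0.    0.72] F [1.4 0.2 0.7] g 85.2 0.0
tool shift [-281.9 -336.2    6.4] tilt [0.0007 0.0002] roll -39.91
```

```bash
python3 -m pendant '[[[-31,-38,0,0,85],[-31,-38,0,0,85],[-31,-38,0,0,85],[-31,-38,0,0,85],[-31,-38,0,0,85],[-31,-38,0,0,85],[-31,-38,0,0,85],[-31,-38,0,0,85]]]' >/dev/null; python3 -m pendant '[[[0,0,0,-8,85],[0,0,0,-8,85],[0,0,0,-8,85],[0,0,0,-8,85],[0,0,0,-8,85],[0,0,0,0,85]]]'; python3 go.py 475 -264 250 113.3
```

```text
time_s: 2.35
position: [451.3, -221.7, 256.0]
ee_rot: [-0.202, 0.979, 0.0, -0.0]
ft_force: [-0.7, 1.0, -0.2]
grip_width: 0.995
grip_force: 0.0
t 2.35 pos [ 451.3 -221.7  256. ] psi 113.36 j [-0.46  0.08 -0.09  1.4   0.   -0.86] F [-0.7  1.  -0.2] g 84.9 0.0
tool shift [ -5.  -48.2   6. ] tilt [-0.0006  0.0003] roll 0.06
```

```bash
python3 -m pendant '[[[-2.5,-24,3,0,85],[-2.5,-24,3,0,85],[0,0,0,0,85]]]' >/dev/null; python3 - <<'E'
from meas import *
import pickle
c=cam("wrist"); pickle.dump(c,open("w1.pkl","wb")); cv2.imwrite("pics/w1.png",c["img"])
print(ctrl.state()["position"], proj(c,[475,-264,151]),proj(c,[598.5,-209.3,187]))
E
```

```text
[ 475.10985782 -264.4232103   249.37412515] [282.03282431 228.50707075] [284.38739412 413.3987104 ]
```

View pics/w1.png

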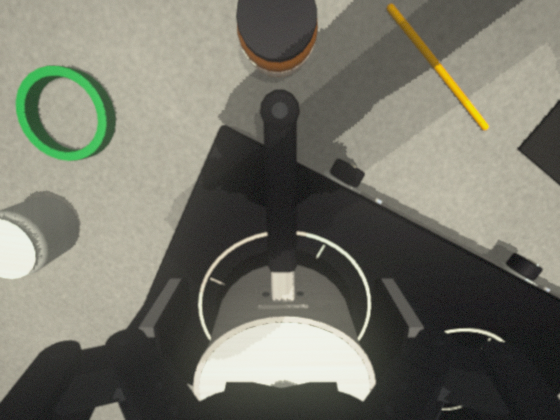

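The wrist view shows the handle running straight from (283,285) to (280,105), centred under the jaws, with the predicted grip point at (282,228) on it. The jar is clear at (277,30). I descend and grip.

```bash
python3 -m pendant '[[[0,0,25,0,60],[0,0,25,0,60],[0,0,25,0,50],[0,0,20,0,45],[0,0,6,0,40],[0,0,0,0,40]]]' >/dev/null;python3 go.py 475 -264 148 113.3;  python3 -m pendant '[[[0,0,0,0,15],[0,0,0,0,15],[0,0,0,0,15],[0,0,0,0,15],[0,0,0,0,15],[0,0,0,0,15],[0,0,0,0,15]]]' 70; python3 go.py 481 -43.3 148 113.3
```

```text
t 3.3 pos [ 474.3 -263.2  148.9] psi 113.29 j [-0.51  0.18 -0.21  1.18  0.   -0.91] F [-0.2 -0.5 -0. ] g 40.0 0.0
tool shift [-0.3 -1.   0.9] tilt [-0.0014  0.0009] roll -0.01
time_s: 4.0
position: [475.3, -264.1, 150.6]
ee_rot: [-0.202, 0.979, -0.001, 0.001]
ft_force: [-2.7, 0.1, 6.9]
grip_width: 0.246
grip_force: 69.2
t 4.0 pos [ 475.3 -264.1  150.6] psi 113.33 j [-0.51  0.18 -0.21  1.18 -0.   -0.91] F [-2.7  0.1  6.9] g 21.0 69.2
tool shift [-92.7 200.5   2.4] tilt [ 0.0015 -0.001 ] roll 0.03
```

```bash
python3 -m pendant '[[[0,0,-0.5,0,15],[0,0,0,0,15],[0,0,0,0,15]]]'; python3 -m pendant '[[[0,0,0,0,15],[0,0,0,0,15]]]'|grep -E "pos|ft"; python3 -c "
from meas import *
print(ctrl.state()['moment']); cam('top'); print(ctrl.state()['ft_force'],ctrl.state()['position'])"
```

```text
time_s: 4.3
position: [475.2, -264.1, 150.6]
ee_rot: [-0.202, 0.979, -0.001, 0.0]
ft_force: [-1.5, 0.3, 6.4]
grip_width: 0.242
grip_force: 69.1
position: [475.2, -264.1, 150.6]
ft_force: [-1.9, 0.5, 6.7]
[0.14350993 0.26363978 0.11120477]
[-1.36266226  0.33982928  6.8773296 ] [ 475.24228638 -264.10449746  150.58290544]
```

```bash
python3 -m pendant '[[[0,0,-0.8,0,15],[0,0,0,0,15],[-1,2,0,0,15],[-2.2,4.8,0,0,15],[-2.2,4.8,0,0,15],[-2.2,4.8,0,0,15],[-1,2,0,0,15],[0,0,0,0,15]]]';python3 go.py 481 -43.3 150 113.3
```

```text
time_s: 5.35
position: [475.8, -244.3, 150.9]
ee_rot: [-0.202, 0.979, -0.001, 0.0]
ft_force: [0.7, -4.7, 3.3]
grip_width: 0.246
grip_force: 69.3
t 5.35 pos [ 475.8 -244.3  150.9] psi 113.27 j [-0.47  0.16 -0.23  1.18 -0.   -0.88] F [ 0.7 -4.7  3.3] g 21.0 69.3
tool shift [-84.2 182.6   0.4] tilt [ 0.0005 -0.0022] roll -0.03
```

Sliding well, with 3 N vertical force. Continuing.

```bash
python3 -m pendant '[[[-3,6.5,0,0,15],[-4.2,9.1,0,0,15],[-4.2,9.1,0,0,15],[-4.2,9.1,0,0,15],[-4.2,9.1,0,0,15],[-4.2,9.1,0,0,15],[-4.2,9.1,0,0,15],[-3,6.5,0,0,15]]]' | grep ft;  python3 -m pendant '[[[-3,6.5,0,0,15],[-4.2,9.1,0,0,15],[-4.2,9.1,0,0,15],[-4.2,9.1,0,0,15],[-4.2,9.1,0,0,15],[-4.2,9.1,0,0,15],[-3,6.5,0,0,15],[0,0,0,0,15]]]'|grep ft;python3 go.py 481 -43.3 150 113.3
```

```text
ft_force: [-1.1, -6.7, 2.7]
ft_force: [0.3, -2.7, 2.6]
t 6.95 pos [ 479.3 -104.6  150.8] psi 113.35 j [-0.21  0.08 -0.32  1.17 -0.   -0.62] F [ 0.3 -2.7  2.6] g 20.7 69.3
tool shift [-25.9  55.6   0.8] tilt [ 0.0005 -0.0008] roll 0.05
```

```bash
python3 -m pendant '[[[-3,6.5,0,0,15],[-4.2,9,0,0,15],[-4.2,9,0,0,15],[-4.2,9,0,0,15],[-4.2,9,0,0,15],[-4,8.4,0,0,15],[-1.8,4,0,0,15],[0,0,0,0,15]]]'|grep ft;python3 go.py 481 -43.3 150 113.3
cat > pan.py <<'E'
from meas import *
import pickle,sys
c=cam("top"); s=cam("scene"); pickle.dump((c,s),open(sys.argv[1],"wb")); T,S=c["img"],s["img"]
kn=blob(inr(T,(0,0,0),(180,255,70)),(295,160,318,180))
ey=blob(inr(T,(12,110,90),(35,255,255)),(285,145,318,170))
k=onplane(c,cen(kn),185); e=onplane(c,cen(ey),172); print("knob",k,"ey",cen(ey),e,"ang",np.degrees(np.arctan2(e[1]-k[1],e[0]-k[0])),np.hypot(*(e-k)[:2]))
m=inr(S,(12,90,90),(35,255,255)); u=proj(s,e).astype(int); eS=blob(m,(u[0]-15,u[1]-12,u[0]+15,u[1]+12)); print("tri",tri(c,cen(ey),s,cen(eS)),"single",onplane(s,cen(eS),172))
cv2.imwrite("pics/"+sys.argv[2],cv2.resize(T[120:260,240:440],None,fx=3,fy=3,interpolation=cv2.INTER_CUBIC))
E
python3 pan.py p2.pkl p2.png
```

```text
ft_force: [0.6, -4.6, 5.2]
t 7.75 pos [480.9 -44.5 150.8] psi 113.32 j [-0.09  0.07 -0.34  1.17 -0.   -0.5 ] F [ 0.6 -4.6  5.2] g 21.3 69.4
tool shift [-0.5  1.1  0.8] tilt [ 0.0004 -0.0012] roll 0.02
knob [604.02437713   8.64449261 185.        ] ey (301.3798449612403, 153.3798449612403) [642.74181373  24.87461126 172.        ] ang 22.743140665757082 41.981622743727506
tri (array([644.29172927,  24.50997205, 166.55172317]), np.float64(0.2655944944009919)) single [648.43819959  28.95466502 172.        ]
```

View pics/p2.png

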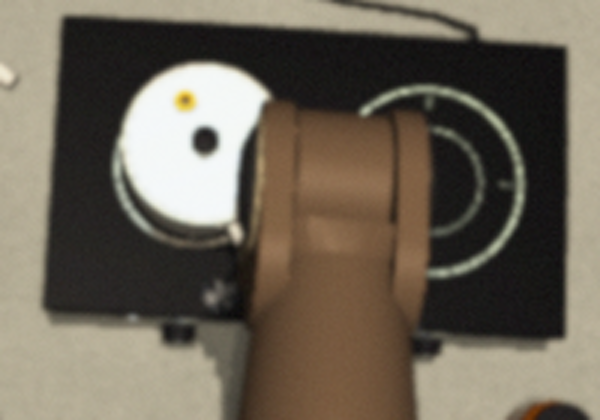

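The top view shows the pan inside the small ring: knob at crop (205,141), eyelet at (185,100), with the arm on the right. The offset is about 3 mm against the 15 mm allowed. I release and rise.

```bash
python3 -m pendant '[[[0,0,0,0,30],[0,0,0,0,45],[0,0,0,0,45],[0,0,0,0,45],[0,0,-20,0,45],[0,0,-45,0,60],[0,0,-45,0,85],[0,0,0,0,85]]]';python3 go.py 522.5 386.3 250 113.3
```

```text
time_s: 8.65
position: [482.9, -44.2, 266.6]
ee_rot: [-0.202, 0.979, -0.001, 0.004]
ft_force: [0.6, -0.1, -0.5]
grip_width: 0.991
grip_force: 0.0
t 8.65 pos [482.9 -44.2 266.6] psi 113.35 j [-0.09  0.04 -0.11  1.41  0.   -0.5 ] F [ 0.6 -0.1 -0.5] g 84.6 0.0
tool shift [-206.8  379.6   16.7] tilt [ 0.009  -0.0005] roll 0.05
```

```bash
python3 -m pendant '[[[-20,37,0,0,85],[-20,37,0,0,85],[-20,37,0,0,85],[-20,37,0,0,85],[-20,37,0,0,85],[-20,37,0,0,85],[-20,37,0,0,85],[-20,37,0,0,85]]]'|grep pos;python3 -m pendant '[[[-23,42,0,0,85],[-23,42,0,0,85],[0,0,0,0,85]]]' |grep pos; python3 go.py 522.5 386.3 123 113.3
python3 - <<'E'
from meas import *
import pickle
np.set_printoptions(precision=1,suppress=True)
c=cam("wrist"); t=cam("top"); pickle.dump((c,t),open("w2.pkl","wb")); cv2.imwrite("pics/w2.png",c["img"])
u=proj(c,[522.5,386.3,123]).astype(int); print(u)
d=cv2.convexHull(blob(inr(c["img"],(0,0,150),(180,60,255)),(u[0]-50,max(0,u[1]-50),u[0]+50,u[1]+50))); e=cv2.fitEllipse(d); print(e,onplane(c,e[0],123))
k=onplane(t,(301.2,175.2),70)
E
```

```text
position: [510.1, 292.8, 260.0]
position: [518.9, 391.5, 257.5]
t 9.75 pos [518.9 391.5 257.5] psi 113.64 j [0.65 0.37 0.28 1.48 0.   0.23] F [-0.9  0.2 -0.4] g 84.7 0.0
tool shift [ -1.6  -6.4 134.5] tilt [-0.0029 -0.0002] roll 0.34
[272 214]
((521.5199584960938, -9.64019775390625), (59.96363830566406, 773.560791015625), 38.79885482788086) [304.7 479.  123. ]
```

View pics/w2.png

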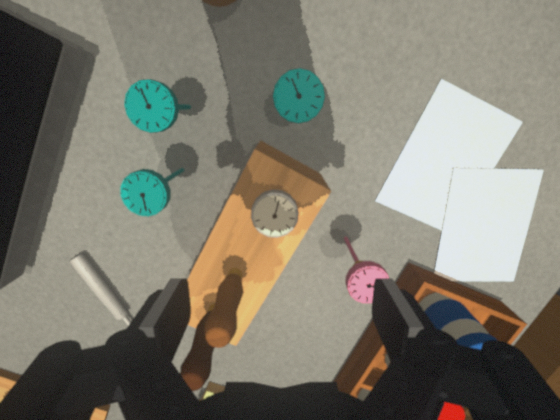

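The wrist view shows the white dial at (275,213) in the block's front hole. The turquoise ones at (150,105), (145,193) and (298,96) and the pink one at (368,284) stand clear. I refine its centre.

```bash
python3 - <<'E'
from meas import *
import pickle
c,t=pickle.load(open("w2.pkl","rb"))
np.set_printoptions(precision=1,suppress=True)
d=cv2.convexHull(blob(inr(c["img"],(0,0,75),(180,100,255)),(246,184,306,244))); e=cv2.fitEllipse(d); print(e,onplane(c,e[0],121))
E
python3 go.py 523 386.5 123 113.3
```

```text
((274.26513671875, 213.09381103515625), (47.82479476928711, 48.92353439331055), 174.8957977294922) [521.3 387.5 121. ]
t 9.85 pos [518.9 387.5 258.9] psi 113.47 j [0.64 0.37 0.28 1.48 0.   0.23] F [ 0.3 -1.1 -0.3] g 84.8 0.0
tool shift [ -3.7  -2.5 135.9] tilt [-0.0021 -0.0015] roll 0.17
```

```bash
python3 - <<'E'
from meas import *
np.set_printoptions(precision=1,suppress=True)
for i in range(2):
    c=cam("wrist")
    d=cv2.convexHull(blob(inr(c["img"],(0,0,75),(180,100,255)),(246,184,306,244))); e=cv2.fitEllipse(d); print(e,onplane(c,e[0],121),ctrl.state()["position"])
E
python3 go.py 522 386 123 113.3
```

```text
((278.96600341796875, 214.41275024414062), (47.197452545166016, 48.89403533935547), 172.0489044189453) [521.4 387.5 121. ] [519.1 386.4 259.6]
((280.226806640625, 214.3982391357422), (46.94503402709961, 48.854469299316406), 175.77206420898438) [521.4 387.5 121. ] [519.2 385.8 260.2]
t 9.95 pos [519.2 385.8 260.2] psi 113.33 j [ 0.64  0.37  0.28  1.48 -0.    0.23] F [ 1.  -0.5 -0.6] g 85.2 0.0
tool shift [ -2.8  -0.9 137.2] tilt [-0.0008 -0.0007] roll 0.03
```

```bash
python3 -m pendant '[[[-1.5,0.2,25,0,75],[-1.4,0,30,0,70],[0,0,30,0,65],[0,0,30,0,60],[0,0,15,0,60],[0,0,9,0,60],[0,0,0,0,55],[0,0,0,0,55]]]'|grep pos; python3 go.py 521.8 387.2 120 113.3
```

```text
position: [522.5, 387.4, 122.9]
t 10.75 pos [522.5 387.4 122.9] psi 113.29 j [ 0.64  0.39  0.01  1.19 -0.    0.23] F [-0.4 -0.1  0.9] g 54.9 0.0
tool shift [0.7 0.1 2.9] tilt [0.0012 0.0009] roll -0.01
```

```bash
python3 -m pendant '[[[0.5,0,1.5,0,50],[0,0,0,0,44],[0,0,0,0,35],[0,0,0,0,35],[0,0,0,0,35],[0,0,0,0,35],[0,0,0,0,35],[0,0,0,0,35]]]' 30; python3 go.py 521.8 387.2 120 113.3
```

```text
time_s: 11.55
position: [522.0, 387.8, 121.1]
ee_rot: [-0.202, 0.979, 0.0, 0.001]
ft_force: [-0.9, -1.3, 5.8]
grip_width: 0.455
grip_force: 30.1
t 11.55 pos [522.  387.8 121.1] psi 113.34 j [ 0.64  0.39  0.    1.18 -0.    0.23] F [-0.9 -1.3  5.8] g 38.8 30.1
tool shift [ 0.4 -0.5  1.1] tilt [0.0014 0.0008] roll 0.04
```

```bash
python3 -m pendant '[[[0,0,-3,0,35],[0,0,-15,0,35],[0,0,-28,0,35],[0,0,-30,0,35],[0,0,-30,0,35],[0,0,-30,0,35],[0,0,-30,0,35],[0,0,-15,0,35]]]'; python3 go.py 644 25.5 300 113.3
```

```text
time_s: 12.35
position: [521.7, 387.8, 303.8]
ee_rot: [-0.202, 0.979, 0.001, 0.001]
ft_force: [0.2, 1.3, -1.7]
grip_width: 0.458
grip_force: 30.3
t 12.35 pos [521.7 387.8 303.8] psi 113.35 j [0.64 0.38 0.4  1.58 0.   0.23] F [ 0.2  1.3 -1.7] g 39.1 30.3
tool shift [  31.3 -381.1    3.4] tilt [0.002  0.0017] roll 0.05
```

```bash
python3 -m pendant '[[[5,-12,0,0,35],[10,-24,0,0,35],[10,-24,0,0,35],[10,-24,0,0,35],[10,-24,0,0,35],[10,-24,0,0,35],[10,-24,0,0,35],[5,-12,0,0,35]]]'; python3 go.py 644 25.5 300 113.3
```

```text
time_s: 13.15
position: [523.1, 203.1, 299.9]
ee_rot: [-0.201, 0.98, -0.0, -0.001]
ft_force: [-0.4, 0.3, -1.8]
grip_width: 0.455
grip_force: 30.3
t 13.15 pos [523.1 203.1 299.9] psi 113.24 j [ 0.37  0.2   0.15  1.52 -0.   -0.04] F [-0.4  0.3 -1.8] g 38.8 30.3
tool shift [-4.100e+01 -2.109e+02 -1.000e-01] tilt [-0.0018 -0.0011] roll -0.06
```

```bash
python3 pan.py p3.pkl p3.png; python3 -m pendant '[[[-3,-15,-1,0,35],[-5,-26,-1,0,35],[-5,-26,-1,0,35],[-6,-27,-1,0,35],[-6,-27,-1,0,35],[-6,-27,0,0,35],[-5,-26,0,0,35],[-2,-12,0,0,35]]]'|grep pos; python3 go.py 644 25.5 305 113.3
```

```text
knob [603.98916746   8.83564281 185.        ] ey (301.4471544715447, 153.27642276422765) [643.02674117  24.68811712 172.        ] ang 22.101208798691854 42.133515195242694
tri (array([644.54359943,  24.39828173, 166.42563325]), np.float64(0.057119152844643514)) single [648.73504949  29.04601559 172.        ]
position: [633.9, 48.5, 304.9]
t 14.05 pos [633.9  48.5 304.9] psi 113.29 j [ 0.08  0.36  0.36  1.58 -0.   -0.33] F [ 0.2  0.5 -0.5] g 38.9 30.4
tool shift [ -0.2 -25.1  -0.1] tilt [-0.0009 -0.0003] roll -0.01
```

```bash
python3 -m pendant '[[[0,-12,0,0,35],[0,-12,0,0,35],[0,-1.5,0,0,35],[0,0,0,0,35],[0,0,0,0,35]]]'|grep pos; python3 go.py 643.5 24.5 305 113.3; python3 - <<'E'
from meas import *
import pickle
s=cam("scene"); w=cam("wrist"); pickle.dump((s,w),open("a1.pkl","wb"))
p=ctrl.state()["position"]
print(proj(s,[643.5,24.5,172]),proj(s,p-[0,0,4+109.5]),proj(w,[643.5,24.5,172]),proj(w,p-[0,0,113.5]))
u=proj(s,[643.5,24.5,190]).astype(int)
a=cv2.resize(s["img"][u[1]-70:u[1]+50,u[0]-40:u[0]+40],None,fx=5,fy=5,interpolation=cv2.INTER_CUBIC)
d=np.zeros((600,800,3),np.uint8);d[:,:400]=a
v=proj(w,[643.5,24.5,190]).astype(int);x0=min(max(v[0]-50,0),460);y0=min(max(v[1]-75,0),270)
d[:,400:]=cv2.resize(w["img"][y0:y0+150,x0:x0+100],None,fx=4,fy=4,interpolation=cv2.INTER_CUBIC)
print("offs",u-[40,70],(x0,y0)); cv2.imwrite("pics/a1.png",d)
E
```

```text
position: [642.2, 27.0, 306.4]
t 14.55 pos [642.2  27.  306.4] psi 113.38 j [ 0.04  0.37  0.39  1.59  0.   -0.37] F [-0.4  0.1 -0.3] g 39.0 30.4
tool shift [-0.2 -2.8  1.4] tilt [0.0002 0.0003] roll 0.08
[216.75662378 198.3756119 ] [217.19013997 191.85620552] [276.55622658 212.93819721] [279.85961189 221.31776741]
offs [176 122] (np.int64(226), np.int64(145))
```

View pics/a1.png

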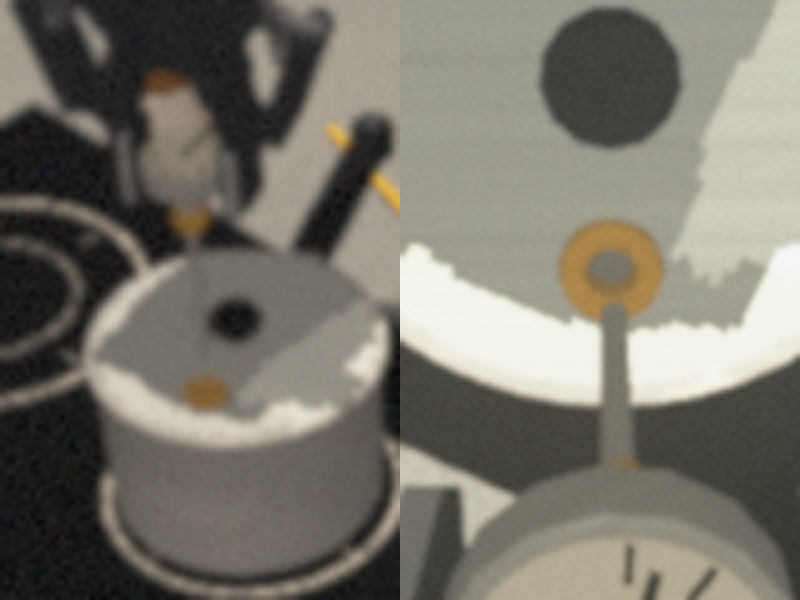

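The pair of crops shows the stem straight below the dial. In the wrist half (right) the tip is at (613,307), just short of the eyelet hole at (612,268), and in the scene half the eyelet is at (207,392). I compute the correction by wrist rays.

```bash
python3 - <<'E'
from meas import *
import pickle
np.set_printoptions(precision=1,suppress=True)
s,w=pickle.load(open("a1.pkl","rb")); st=ctrl.state(); p=st["position"]; R=Ro.from_quat(st["ee_rot"]).as_matrix()
m=inr(w["img"],(8,90,60),(30,255,255)); k=cv2.convexHull(blob(m,(262,195,297,222))); e0=cv2.fitEllipse(k)[0]; print("ey px",e0)
ey=onplane(w,e0,172); tip=onplane(w,(279.2,221.9),p[2]-113.5)
print("eye",ey,"hole",onplane(w,(279,211.8),164),"tip",tip,"tcp",p,"nut px pred",proj(w,p-[0,0,36]),"shift tool",R.T@(ey-tip))
ms=blob(inr(s["img"],(8,90,50),(30,255,255)),(207,194,228,206)); es=cen(ms); print(es,tri(s,es,w,e0))
print("scene tip if",onplane(s,(217.4,190.5),p[2]-113.5))
E
```

```text
ey px (278.3148193359375, 212.07740783691406)
eye [642.2  25.5 172. ] hole [644.2  26.9 164. ] tip [642.9  26.7 192.9] tcp [642.2  27.  306.4] nut px pred [279.3 270.2] shift tool [ 1.1 -0.8 20.9]
(216.59595959595958, 200.15151515151516) (array([644.3,  25.5, 167.4]), np.float64(1.7849187193730183))
scene tip if [638.4  24.  192.9]
```

```bash
python3 -m pendant '[[[0.3,-0.5,5,0,35],[0,-0.5,6,0,35],[0,0,4,0,35],[0,0,0,0,35],[0,0,0,0,35]]]'|grep -E "pos|ft"; python3 - <<'E'
from meas import *
import pickle
s=cam("scene"); w=cam("wrist"); pickle.dump((s,w),open("a2.pkl","wb"))
p=ctrl.state()["position"]; print(p,proj(w,p-[0,0,113.5]))
a=cv2.resize(s["img"][185:215,197:237],None,fx=10,fy=10,interpolation=cv2.INTER_CUBIC)
d=np.zeros((600,800,3),np.uint8);d[:300,:400]=a
d[:,400:]=cv2.resize(w["img"][190:250,260:300],None,fx=10,fy=10,interpolation=cv2.INTER_CUBIC)
cv2.imwrite("pics/a2.png",d)
E
```

```text
position: [642.5, 25.4, 290.8]
ft_force: [-0.3, 0.2, -0.6]
[642.66626781  25.36528092 291.26890049] [279.93851473 221.46658388]
```

View pics/a2.png

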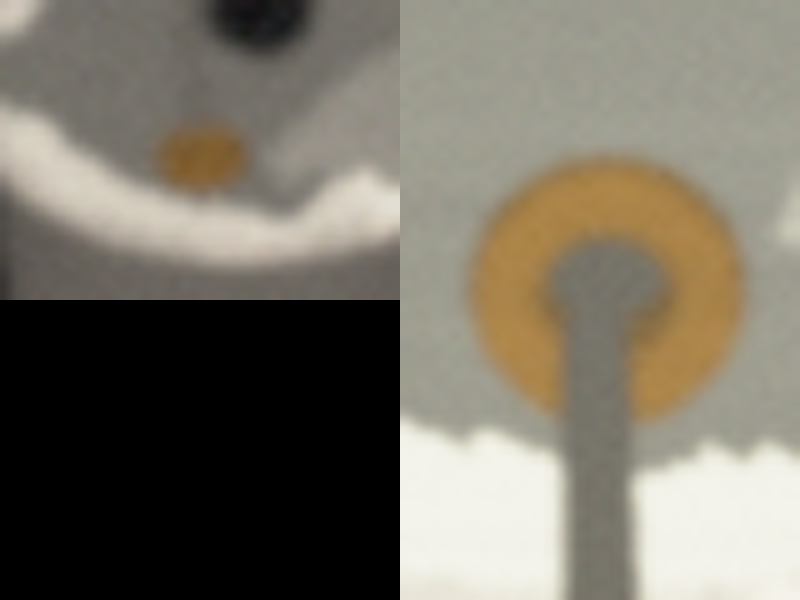

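Right half: the eyelet is centred at (608,290) and the stem axis is at x≈597, about 0.9 mm left. The tip's grey blends into the hole, so I read intensity profiles for the tip row.

```bash
python3 - <<'E'
from meas import *
import pickle
np.set_printoptions(precision=1,suppress=True,linewidth=250)
_,w1=pickle.load(open("a1.pkl","rb")); _,w=pickle.load(open("a2.pkl","rb"))
print("a1 rows214-228", w1["img"][214:228,277:282].mean(1).T.round(0).astype(int))
for r in range(212,228): print(r,w["img"][r,270:291].sum(1)//3, w["img"][r,270:291,2].astype(int)-w["img"][r,270:291,0])
print(onplane(w,(279.7,221.5),177.7),onplane(w,(280.8,219),172))
E
```

```text
a1 rows214-228 [[ 99  89  76  70  70  76  88  99 105 106 106 107 107 109]
 [114 112 112 113 119 125 126 122 120 117 118 118 118 120]
 [121 128 135 141 149 158 152 136 126 122 122 121 120 123]]
212 [119 122 122 126 124 123 121 122 122 125 121 124 124 123 122 125 123 125 126 123 122] [ 86  94 102  98  99  97  97  94  93  89  89  88  91  96  95  96  99  97  96  98  89]
213 [122 125 124 121 126 123 121 121 115 120 117 115 118 118 120 125 125 126 128 128 122] [ 95  98  98 102  97  96  92  81  74  66  65  66  69  80  86  92  95  95  96  96  97]
214 [124 126 124 123 124 121 118 114 113 110 113 113 116 114 118 119 121 124 125 125 126] [ 96  99 101  99  97  88  72  54  41  34  33  33  41  50  64  82  91  99  98  98  97]
215 [125 124 123 125 121 121 115 115 112 111 112 114 113 112 112 117 117 121 124 122 125] [98 99 98 97 89 70 47 28 21 17 15 17 18 25 40 64 81 92 97 97 96]
216 [127 125 126 122 118 115 115 111 114 109 114 112 112 113 115 112 117 117 123 124 124] [97 99 97 91 77 47 27 18 15 12 17 12 14 17 20 38 65 84 94 93 94]
217 [125 125 123 123 116 112 110 111 110 112 113 111 114 111 111 114 
[... 1059 characters left out ...]
24 [129 126 127 127 125 120 114 112 113 112 114 112 107 109 112 115 123 125 125 128 127] [ 99 100  98  98  94  81  45  18  12  13  15  20  36  63  79  87  94  95  97  98  98]
225 [129 125 128 126 127 124 114 113 113 114 113 113 111 116 122 124 127 126 125 127 126] [ 93 101  99  97  95  79  44  20  15  15  13  19  38  68  84  93  94  95  96  98  98]
226 [131 127 128 129 125 122 115 111 112 113 115 113 116 116 121 125 125 124 125 127 123] [79 90 95 96 94 75 43 18 14 12 15 17 40 73 91 96 96 98 96 95 91]
227 [138 131 125 125 125 120 115 111 113 112 115 113 112 119 127 125 128 124 127 127 130] [58 80 95 96 93 78 42 18 14 13 13 18 36 71 93 98 97 98 96 87 75]
[642.8  25.2 177.7] [642.4  26.  172. ]
```

```bash
python3 -m pendant '[[[1.8,0.8,0,0,35],[0,0,2,0,35],[0,0,0,0,35],[0,0,0,0,35]]]'|grep -E "pos|ft"; python3 - <<'E'
from meas import *
import pickle
s=cam("scene"); w=cam("wrist"); pickle.dump((s,w),open("a3.pkl","wb"))
p=ctrl.state()["position"]; print(p,proj(w,p-[0,0,113.5]))
f=lambda im:cv2.normalize(cv2.resize(im,None,fx=10,fy=10,interpolation=cv2.INTER_CUBIC).clip(60,140),None,0,255,cv2.NORM_MINMAX)
cv2.imwrite("pics/a3.png",np.hstack([f(w["img"][190:250,260:300]),f(s["img"][160:220,197:237])]))
E
```

```text
position: [640.6, 25.4, 289.1]
ft_force: [-0.1, -0.6, -0.5]
[640.66227189  25.36341129 289.10095258] [279.97264872 221.35485852]
```

View pics/a3.png

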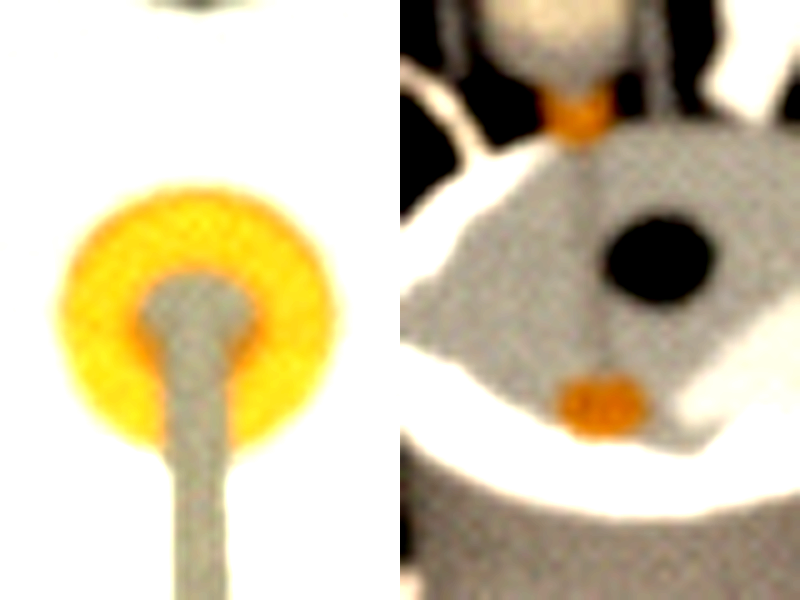

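Left (wrist): the stem axis at x=197 is centred on the eyelet at (198,318). Right (scene): the stem runs down to x≈603, straight above the eyelet at (603,405). Both views agree, so I lower gently.

```bash
python3 -m pendant '[[[0,0,2,0,35],[0,0,2,0,35],[0,0,2,0,35],[0,0,2,0,35],[0,0,0,0,35],[0,0,0,0,35]]]'|grep -E "pos|ft|grip"; python3 -c "
from h import *
print(ctrl.state()['moment'])"
```

```text
position: [640.6, 25.4, 281.0]
ft_force: [-0.2, 0.2, 0.1]
grip_width: 0.456
grip_force: 30.4
[-0.01408303 -0.00348987  0.02655862]
```

```bash
python3 -m pendant '[[[0,0,4,0,35],[0,0,4,0,35],[0,0,4,0,35],[0,0,4,0,35],[0,0,4,0,35],[0,0,4,0,35],[0,0,4,0,35],[0,0,0,0,35]]]'|grep -E "pos|ft"; python3 -m pendant '[[[0,0,6,0,35],[0,0,6,0,35],[0,0,6,0,35],[0,0,6,0,35],[0,0,6,0,35],[0,0,5,0,35],[0,0,3,0,35],[0,0,0,0,35]]]'|grep -E "pos|ft"
```

```text
position: [640.4, 25.4, 252.3]
ft_force: [-0.2, 0.3, 0.2]
position: [640.4, 25.4, 214.5]
ft_force: [0.0, 0.0, -0.4]
```

```bash
python3 -m pendant '[[[0,0,1.5,0,35],[0,0,1,0,35],[0,0,1,0,35],[0,0,0,0,35],[0,0,0,0,35]]]'|grep -E "pos|ft"; python3 -m pendant '[[[0,0,1,0,35],[0,0,0,0,35],[0,0,0,0,35]]]'|grep -E "pos|ft";  python3 -m pendant '[[[0,0,1,0,35],[0,0,0,0,35],[0,0,0,0,35]]]'|grep -E "pos|ft"
```

```text
position: [640.7, 25.4, 211.7]
ft_force: [-0.1, -0.5, -0.4]
position: [640.6, 25.4, 210.6]
ft_force: [0.4, -0.5, -1.3]
position: [640.6, 25.4, 209.5]
ft_force: [0.1, 0.5, -1.2]
```

```bash
python3 -m pendant '[[[0,0,0.7,0,35],[0,0,0,0,35],[0,0,0,0,35]]]'|grep -E "pos|ft"; python3 -m pendant '[[[0,0,0.5,0,35],[0,0,0,0,35],[0,0,0,0,35]]]'|grep -E "pos|ft"
```

```text
position: [640.7, 25.4, 208.9]
ft_force: [0.6, -0.4, -0.9]
position: [640.7, 25.4, 208.4]
ft_force: [-0.2, 0.8, -0.5]
```

```bash
python3 -m pendant '[[[0,0,0.5,0,35],[0,0,0,0,35],[0,0,0,0,35]]]'|grep -E "pos|ft"; python3 -m pendant '[[[0,0,0.5,0,35],[0,0,0,0,35],[0,0,0,0,35]]]'|grep -E "pos|ft"
```

```text
position: [640.7, 25.3, 208.1]
ft_force: [-1.0, -0.1, 1.4]
position: [640.9, 25.4, 208.1]
ft_force: [-1.3, 0.6, 5.6]
```

```bash
python3 -m pendant '[[[0,0,-0.3,0,35],[0,0,0,0,41],[0,0,0,0,44],[0,0,0,0,50],[0,0,0,0,56],[0,0,0,0,60],[0,0,0,0,60],[0,0,0,0,60]]]' 20|grep -E "pos|ft|grip"; python3 -m pendant '[[[0,0,-4,0,60],[0,0,-10,0,60],[0,0,-25,0,65],[0,0,-35,0,75],[0,0,-35,0,85],[0,0,0,0,85]]]'|grep -E "pos|ft|grip"; python3 -m pendant '[[[25,0,-10,0,85],[40,0,0,0,85],[40,0,0,0,85],[40,0,0,0,85],[40,0,0,0,85],[20,0,0,0,85],[0,0,0,0,85],[0,0,0,0,85]]]'|grep -E "time|pos"; python3 pan.py p4.pkl x.png; python3 - <<'E'
from meas import *
import pickle
c,s=pickle.load(open("p4.pkl","rb"))
T,S=c["img"][120:260,240:380],s["img"][110:250,140:280]
cv2.imwrite("pics/fin.png",cv2.resize(np.hstack([T,S]),None,fx=2.85,fy=2.85,interpolation=cv2.INTER_CUBIC))
E
```

```text
position: [640.7, 25.4, 207.7]
ft_force: [0.2, 0.2, 0.5]
grip_width: 0.701
grip_force: 0.0
position: [641.7, 25.4, 323.2]
ft_force: [-0.2, -0.3, 0.5]
grip_width: 0.997
grip_force: 0.0
time_s: 22.45
position: [452.7, -55.9, 327.2]Traceback (most recent call last):
  File "pan.py", line 5, in <module>
    ey=blob(inr(T,(12,110,90),(35,255,255)),(285,145,318,170))
  File "meas.py", line 5, in blob
    return max(cs,key=cv2.contourArea)
ValueError: max() iterable argument is empty
```

View pics/fin.png

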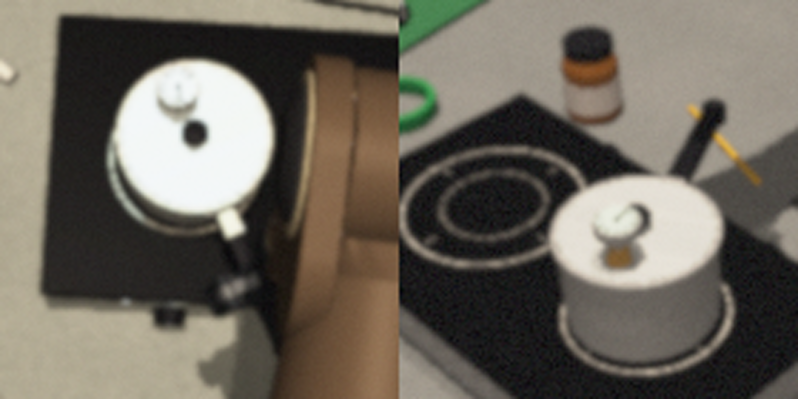

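The final view shows the thermometer standing in the eyelet with its nut seated (right half, (620,255)). The pan is inside the small ring, the jar is untouched and the gripper is clear.

```bash
python3 -c "
from rig import ctrl
print(ctrl.state()['qvel'].round(3)); print(ctrl.sign_off())"
```

```text
[ 0.002  0.012  0.002  0.002 -0.002  0.   ]
the job is handed in; nothing more can be done
None
```

I slid the saucepan onto the small ring, its centre about 3 mm from the ring's, let go of it, then lowered the thermometer through the eyelet until its nut rested there, and handed the job in at about 22.5 s (no verdict was returned).

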